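# Flip the sample tubes shut along the row

## Robot

A 6-joint arm with a two-finger parallel gripper is mounted at the origin on the work surface. World frame = base frame: x ahead of the robot, y to its left, z up, the work surface at z = 0. Lengths are in m, angles in rad, forces in N, time in s.
With the tool pointing down it reaches from about 0.4 to 0.925 m from the base axis. Payload 3.4 kg.
Tool frame: the origin (TCP) lies midway between the tips of the shut fingers; the grasp point (between the pads) lies 19 mm behind it; x points along the fingers, y is the direction in which the jaws open and shut, and the axes are right-handed (so a half turn about x gives the same grasp; the last joint's range is limited). The gripper opens to 85 mm and grips with 20 to 120 N. Pads are 22 mm wide; open, the fingers measure 114 mm over their backs; the gripper's body (76 mm by 85 mm) begins 54 mm behind the grasp point. The pads swing forward as they close: fully open they stand 13 mm farther back than shut.
Start: joints at [1.075, 0.307, 1.506, -0, 1.328, -0.073], TCP at [0.236, 0.524, 0.231] pointing down, gripper open.
Joint ranges: [-3.12, 3.12], [-1.05, 2.28], [0.14, 2.33], [-1.42, 4.57], [0.1, 2.73], [-2.68, 2.68]. Speed limits (rad/s): [2.57, 2.57, 3.14, 3.14, 3.14, 3.14].

## Interface

Orientations are given as a rotation vector (axis times angle).
In Python, from cell import telemetry, vision, robot gives the robot as it stands.
- The arm moves only by the tool jog_arm, never from a script. Its argument "moves" is text: rows parted by semicolons, each of 6 numbers parted by spaces: the shift along the tool's x, y, z in units of 30 mm (1.0 is 30 mm), then the turn, a rotation vector about the tool's x, y, z in units of 8 degrees (1.0 is 8 degrees). A call has 1 to 8 rows; each row is the pose to reach, as a shift and turn from the pose measured when the call began, along the tool's axes at that moment; what a row does not reach only later rows make up. A row lasts 1/10 s, in which the tool goes at most 50 mm and 8.59 degrees, less where a joint would pass 70% of its speed; a pose out of reach is approached as far as the arm can. A call with a gripper value outside its range is refused whole. "grip" is the finger opening in mm, from 0 to 85.4, set as the call begins (left out, the last holds). The fingers move at their own pace and stop on an object; the grip force is fixed at half the most. Time passes only in rows, so rows that repeat a pose let the fingers close. It gives the time, the measured TCP pose, the force and the opening at its end, in the units of the state.
- telemetry.read_state(): the state, without advancing time (a new reading comes with each control period).
- vision.read_camera(name): name is "scene" or "top"; returns a dict with "color" (480x640x3 uint8, blue, green, red), "K" (3x3 intrinsics, pixels), "R" (3x3) and "t" (3): a world point X has camera coordinates R X + t. Camera axes: x right, y down, z forward; pixel columns grow to the right and rows downward; lengths in m; the calibration is good to about 2 mm. A picture is of the moment at which its call begins. There is no depth.
- robot.job_done(): hands the job in, once; it reports no verdict.
The state is a dict: "clock": time; "q": joint angles; "joint_velocities": joint speeds; "effort": joint torques, N m; "tcp_pos": TCP position; "tcp_rot": TCP orientation; "ft_force": force on the tool from outside, world axes, zero at the start; "moment": the same for the moment, N m; "finger_gap": finger opening in m.
Only numpy, scipy, OpenCV 4.12 (cv2) and the standard library are available. Lean on these libraries where they do the work, as an engineer would, in place of code of your own. Each camera call takes 0.05 s, during which the arm holds its last target. There are 200 camera calls.

## Task

The four blue-lidded sample tubes in the aluminium block are filled and ready to go on. Run the fingertips lightly along the top of that row in the direction in which the lids fold over, from the first tube to the last in turn, coming at each lid from its hinged back, so that all four blue lids end fully shut. Leave the two orange lids in the other row standing open, press gently, do not shove, lift or tip the block, and leave everything else on the bench where it is.

Things in the scene. Friction and masses are not known exactly. Their poses are not given: they have to be found in the camera images.
- block: aluminium tube block on a black foot, 200 (x) by 120 (y) by 55 mm, 2.2 kg, loose on the bench at any heading. Origin: centre of underside. Bores at x = -66, -22, 22, 66 mm in two rows: y = -26 mm (the blue lids) and y = +26 mm (two orange lids open, one white shut, one bore empty). Tube rims 76 mm above the bench. Every hinge is on the -x side of its tube: lids fold shut when brushed along +x
- row_first (a point): where the top centre of the first blue lid (lid1, at the block's -x end) comes to lie when shut, 79 mm above the bench; its axes are those of the block
- row_last (a point): the same for the last blue lid (lid4, at the block's +x end), 132 mm further along the row
- lid1 (a joint): hinge of the first blue lid from the block's -x end: 0 = fully shut, 1.57 = upright, stop at 1.9 rad; starts at 1.2 to 1.75. Lid: 30 mm disc, 3 mm thick, with a thumb lip reaching 38 mm from the hinge, which lies 17 mm to the -x side of the tube's axis, 78 mm above the bench. The stiff hinge stays at any angle; about 0.4 N at the lip moves it
- lid2 (a joint): hinge of the second blue lid from the block's -x end: 0 = fully shut, 1.57 = upright, stop at 1.9 rad; starts at 1.2 to 1.75. Lid: 30 mm disc, 3 mm thick, with a thumb lip reaching 38 mm from the hinge, which lies 17 mm to the -x side of the tube's axis, 78 mm above the bench. The stiff hinge stays at any angle; about 0.4 N at the lip moves it
- lid3 (a joint): hinge of the third blue lid from the block's -x end: 0 = fully shut, 1.57 = upright, stop at 1.9 rad; starts at 1.2 to 1.75. Lid: 30 mm disc, 3 mm thick, with a thumb lip reaching 38 mm from the hinge, which lies 17 mm to the -x side of the tube's axis, 78 mm above the bench. The stiff hinge stays at any angle; about 0.4 N at the lip moves it
- lid4 (a joint): hinge of the last blue lid from the block's -x end: 0 = fully shut, 1.57 = upright, stop at 1.9 rad; starts at 1.2 to 1.75. Lid: 30 mm disc, 3 mm thick, with a thumb lip reaching 38 mm from the hinge, which lies 17 mm to the -x side of the tube's axis, 78 mm above the bench. The stiff hinge stays at any angle; about 0.4 N at the lip moves it
- orange_a (a joint): hinge of the orange lid at x = -66 mm in the other row (y = +26 mm), same kind and size; stands open, to be left so
- orange_b (a joint): hinge of the orange lid at x = +22 mm in the other row (y = +26 mm), same kind and size; stands open, to be left so
- marker: black and white marker pen, 130 mm long, 15 mm high, lying beside the block on the blue-lidded side. Origin under its middle
- forceps: steel forceps, 135 mm long, 16 mm wide, 8 mm high, lying flat beside the block on the orange-lidded side. Origin under its middle
- beaker: empty glass beaker, 68 mm diameter, 88 mm high. Origin at the centre of its underside
- reagent: small amber glass bottle with black cap, 54 mm diameter, 105 mm high. Origin at the centre of its underside
- tipbox: blue pipette tip box with clear lid, 85 by 122 mm, 72 mm high. Origin at the centre of its underside
- timer: white lab timer lying flat, 62 by 72 mm, 20 mm high. Origin at the centre of its underside
- falcon: clear 50 ml centrifuge tube with blue cap lying on the bench, 115 mm long, 34 mm across the cap. Origin under its middle

How it is judged:
On the way, in this order (a step that is already met when the one before it is completed fails the run):
1. the first blue lid, in the folding direction, is folded over, the later ones still standing (value of joint lid1 below 0.5 rad and value of joint each of lid2, lid3, lid4 above 0.5 rad), for 0.02 s.
2. the second blue lid, in the folding direction, is folded over, the later ones still standing (value of joint lid2 below 0.5 rad and value of joint each of lid3, lid4 above 0.5 rad), for 0.02 s.
3. the third blue lid, in the folding direction, is folded over, the later ones still standing (value of joint lid3 below 0.5 rad and value of joint lid4 above 0.5 rad), for 0.02 s.
4. the last blue lid, in the folding direction, is folded over (value of joint lid4 below 0.5 rad), for 0.02 s.
At the end, for the whole second after the job is handed in: all four blue lids within 0.1 rad of shut (4 mm at the lip), both orange lids still more than 0.9 rad open, the block at rest, upright and within 20 mm of where it stood, everything else within 30 mm of where it stood (value of joint each of lid1, lid2, lid3, lid4 below 0.1 rad and value of joint each of orange_a, orange_b above 0.9 rad and distance of block from where it was at the start of the episode below 0.02 m and angle between block's own z axis and vertical below 0.05 rad and linear speed of block below 0.02 m/s and distance of each of marker, forceps, beaker, reagent, tipbox, timer, falcon from where it was at the start of the episode below 0.03 m); the robot touches nothing.
It fails at once if an orange lid was folded over (value of joint any of orange_a, orange_b below 0.9 rad).
It fails at once if the block was shoved more than 20 mm, lifted or tipped (distance of block from where it was at the start of the episode above 0.02 m or height (world z) of block above 0.006 m or angle between block's own z axis and vertical above 0.1 rad).
It fails at once if the fingers bore on the block or its lids with more than 30 N (contact force between the fingers and block above 30 N).
It fails at once if another thing on the bench was moved more than 30 mm (distance of any of marker, forceps, beaker, reagent, tipbox, timer, falcon from where it was at the start of the episode above 0.03 m).
It also fails if it takes over 40 s, if anything falls off the work surface, if the arm or the gripper's body presses on something with over 40 N, if the wrist force passes 120 N, or if a joint passes its speed limit or range.

## Working session

There is one attempt and no reset: what is moved stays moved. The work goes in short steps, Python scripts to look and compute and a tool call to move; the robot and the scene stay as the last step left them, time stands still between calls to the robot, and variables do not carry over. Pictures are saved under pics/ and viewed, about 8 in all and at most 12, crops included, and the job is handed in when it is done.

Besides the shell and the picture viewer there is one more tool, called after "Call:" as name(argument=value, ...), one argument or row to a line, values as JSON. jog_arm: Moves the arm, as the interface text tells. Its arguments: {"type":"object","properties":{"moves":{"type":"string"},"grip":{"type":"number"}},"required":["moves"]}

```bash
mkdir -p pics; ls
python3 - <<'E'
from cell import telemetry, vision
import cv2,pickle
d={n:vision.read_camera(n) for n in("scene","top")}
pickle.dump(d,open('d0.pkl','wb'))
for n in d: cv2.imwrite(f'pics/{n}0.png',d[n]["color"]); print(n,d[n]["K"].tolist(),d[n]["R"].round(3).tolist(),d[n]["t"].round(3).tolist())
s=telemetry.read_state(); print(s)
E
```

```text
pics
scene [[611.2055100098976, 0.0, 327.6136578250897], [0.0, 611.2055100098976, 244.67060578646957], [0.0, 0.0, 1.0]] [[-0.482, 0.876, -0.002], [0.707, 0.387, -0.592], [-0.518, -0.287, -0.806]] [0.296, -0.391, 1.732]
top [[447.75589238042136, 0.0, 316.03520798320886], [0.0, 447.75589238042136, 238.82526141374888], [0.0, 0.0, 1.0]] [[-0.021, -1.0, -0.007], [-0.992, 0.022, -0.121], [0.122, 0.005, -0.993]] [0.001, 0.627, 0.84]
{'clock': 0.1, 'q': array([ 1.07446427e+00,  3.07490328e-01,  1.50751820e+00,  9.94986026e-06,
        1.32841751e+00, -7.35128112e-02]), 'joint_velocities': array([ 5.97560411e-04, -6.60287282e-04, -1.37164833e-03,  9.07351297e-05,
       -9.22909921e-04,  1.45934847e-03]), 'effort': array([ 1.61417873e-03, -4.58524454e+01, -2.52608049e+01,  2.56568392e-04,
        5.49051809e-03, -4.75511274e-05]), 'tcp_pos': array([0.23567206, 0.52380624, 0.23048693]), 'tcp_rot': array([ 0.33027075,  1.54576197, -0.33304738]), 'ft_force': array([ 0.27811819,  0.22902087, -0.58352719]), 'moment': array([ 0.02495426,  0.01951887, -0.01121563]), 'finger_gap': 0.0851231121771881}
```

View pics/top0.png

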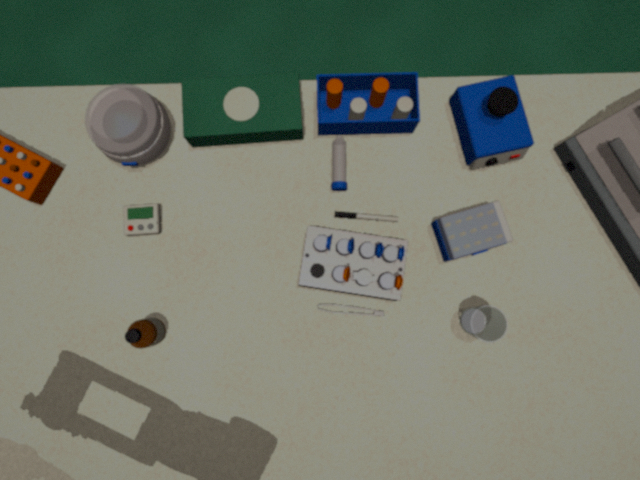

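View pics/scene0.png

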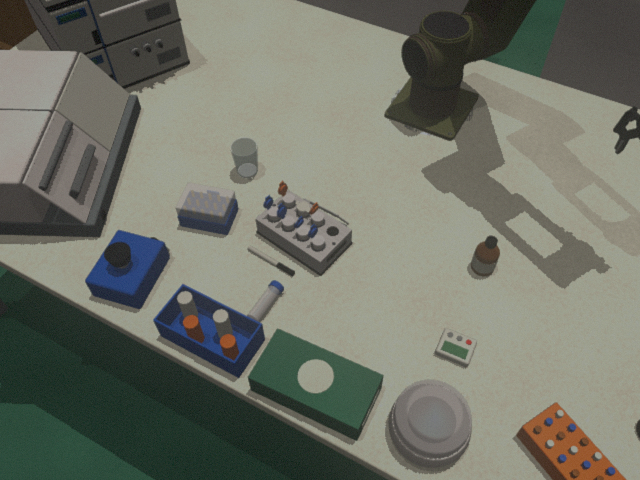

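The top view shows the block at about (353,263). The blue row is at the top (far side), with hinges on the right, so block +x points image-left (world +y). The empty bore is at (317,270) and the orange lids are at (345,273) and (397,282). I'll enlarge both views to measure.

Run:
```python
import cv2,pickle
d=pickle.load(open('d0.pkl','rb'))
c=cv2.resize(d["top"]["color"][215:310,292:412],None,fx=6,fy=6,interpolation=cv2.INTER_CUBIC)
cv2.imwrite('pics/c1.png',c)
c=cv2.resize(d["scene"]["color"][175:280,245:360],None,fx=5.7,fy=5.7,interpolation=cv2.INTER_CUBIC)
cv2.imwrite('pics/c2.png',c)
```

```text
(no output)
```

View pics/c1.png

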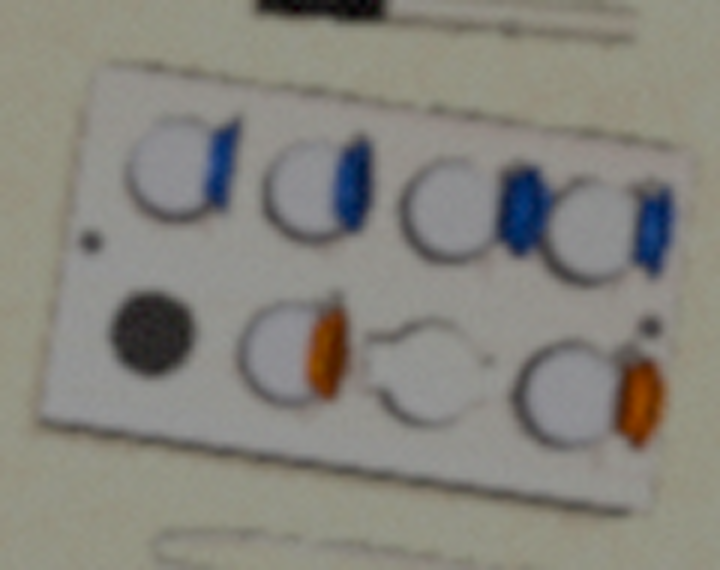

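View pics/c2.png

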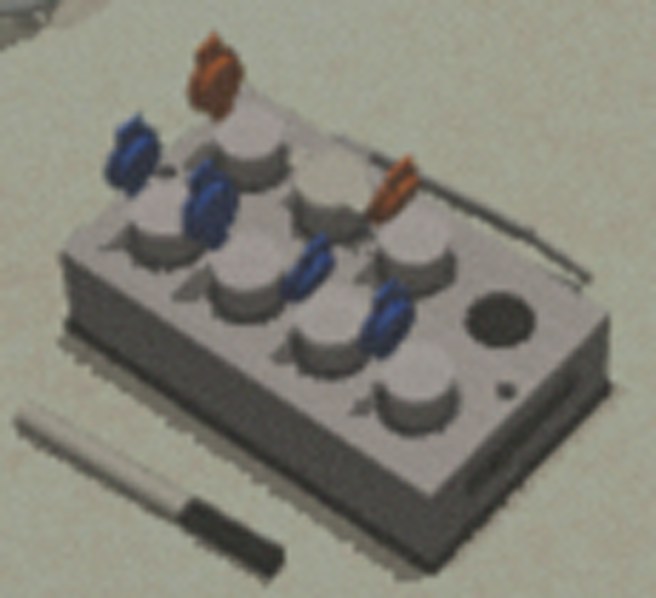

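Top crop c1: the block's top-face corners are at about (95,68), (692,148), (640,510) and (42,422). The blue-row rims are at about (180,168), (315,190), (455,210) and (592,230), with lids standing to their right. The scene crop agrees.

```bash
cat > h.py <<'E'
import numpy as np,pickle
def ray(c,uv,z):
    uv=np.atleast_2d(np.array(uv,float)); K,R,t=c["K"],c["R"],c["t"]
    d=np.c_[uv,np.ones(len(uv))]@np.linalg.inv(K).T@R; o=-R.T@t
    return (o+d*((z-o[2])/d[:,2])[:,None])[:,:2]
E
python3 - <<'E'
from h import *
from cell import telemetry
from scipy.spatial.transform import Rotation as Ro
d=pickle.load(open('d0.pkl','rb'))
f=lambda p:(np.array(p)+.5)/6-.5+[292,215]
P=ray(d["top"],f([(95,68),(692,148),(640,510),(42,422)]),.055)
print(P.round(4), np.linalg.norm(np.diff(P,axis=0),axis=1))
ctr=P.mean(0); ax=(P[0]-P[1]+P[3]-P[2]); ax/=np.linalg.norm(ax); ay=np.array([-ax[1],ax[0]])
print("ctr",ctr,"heading",np.arctan2(ax[1],ax[0]))
Q=ray(d["top"],f([(592,230),(455,210),(315,190),(180,168)]),.076)
print("rims",Q.round(4)); dq=Q[3]-Q[0]; print("heading rims",np.arctan2(dq[1],dq[0]))
for x in(-66,-22,22,66): print((ctr+ax*x/1e3-ay*.026).round(4))
s=telemetry.read_state(); print(Ro.from_rotvec(s["tcp_rot"]).as_matrix().round(3))
S=lambda p:(np.array(p)+.5)/5.7-.5+[245,175]
print("scene corners", ray(d["scene"],S([(432,495),(608,318),(65,255)]),.055))
E
```

```text
[[ 0.6502  0.0038]
 [ 0.6202 -0.1867]
 [ 0.5058 -0.1651]
 [ 0.5373  0.0227]] [0.19286654 0.1163659  0.19044885]
ctr [ 0.57838547 -0.08131901] heading 1.4093154720579424
rims [[ 0.5927 -0.1503]
 [ 0.5999 -0.1079]
 [ 0.6071 -0.0646]
 [ 0.6149 -0.0226]]
heading rims 1.3986442147666631
[ 0.5934 -0.1506]
[ 0.6005 -0.1072]
[ 0.6076 -0.0638]
[ 0.6147 -0.0204]
[[-0.001  0.41   0.912]
 [-0.002  0.912 -0.41 ]
 [-1.    -0.002 -0.   ]]
scene corners [[ 0.65106833  0.0023221 ]
 [ 0.54149986  0.02211515]
 [ 0.61911139 -0.18701463]]
```

Call:
jog_arm(
  moves="0 -4.7 11.8 -1.84 0 0;0 -4.7 11.8 -1.84 0 0;0 -4.7 11.8 -1.84 0 0;0 -4.7 11.8 -1.84 0 0;0 -4.7 11.8 -1.84 0 0;0 -4.7 11.8 -1.84 0 0;0 -4.7 11.8 -1.84 0 0;0 -4.7 11.8 -1.84 0 0",
  grip=0,
)

```text
clock: 0.9
tcp_pos: [0.5024, 0.2473, 0.2303]
tcp_rot: [0.13, 1.567, -0.134]
ft_force: [-0.3, 0.6, -0.4]
finger_gap: -0.0001
```

Call:
jog_arm(
  moves="0 -14.5 5.2 0 0 0;0 -14.5 5.2 0 0 0;0 -14.5 5.2 0 0 0;0 -14.5 5.2 0 0 0;0 -14.5 5.2 0 0 0;0 -14.5 5.2 0 0 0;0 -14.5 5.2 0 0 0;0 -14.5 5.2 0 0 0",
)

```text
clock: 1.7
tcp_pos: [0.5717, -0.1456, 0.2309]
tcp_rot: [0.13, 1.568, -0.134]
ft_force: [0.2, 0.2, 0.0]
finger_gap: 0.0
```

Call:
jog_arm(
  moves="0 -5 1.8 0 0 0;0 -5 1.8 0 0 0;0 -5 1.8 0 0 0;0 -5 1.8 0 0 0",
)

```text
clock: 2.1
tcp_pos: [0.6001, -0.3084, 0.2301]
tcp_rot: [0.132, 1.568, -0.139]
ft_force: [-1.2, 0.2, 0.5]
finger_gap: -0.0001
```

Call:
jog_arm(
  moves="0 3.2 -1.1 0 0 0;0 3.2 -1.1 0 0 0;0 3.2 -1.1 0 0 0;2 3.2 -1.1 0 0 0;3.5 3.2 -1.1 0 0 0;3.5 3.2 -1.1 0 0 0;3.5 3.2 -1.1 0 0 0",
)

```text
clock: 2.8
tcp_pos: [0.5828, -0.208, 0.1234]
tcp_rot: [0.133, 1.572, -0.138]
ft_force: [-0.2, 0.7, 0.5]
finger_gap: -0.0
```

Run:
```python
from cell import vision
import cv2,numpy as np
a=vision.read_camera("top")["color"][195:315,285:445]; b=vision.read_camera("scene")["color"][155:275,220:380]
cv2.imwrite('pics/c3.png',np.vstack([cv2.resize(i,(400,300),interpolation=2) for i in(a,b)]))
```

```text
(no output)
```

View pics/c3.png

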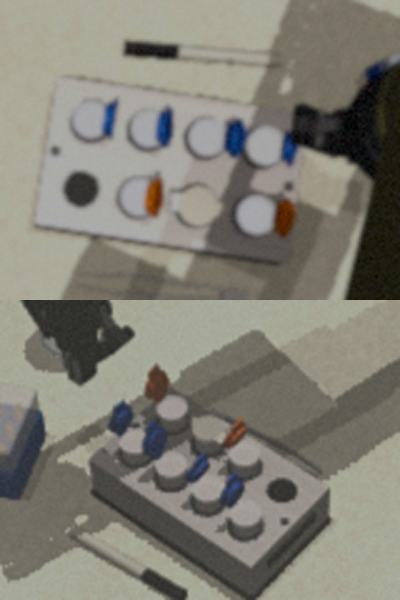

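The fingers line up behind the first lid: in the top half of c3 they are at about (310,125), with the row running left from (265,145). I'll descend, then sweep.

Call:
jog_arm(
  moves="0.7 0 0 0 0 0;1.36 0 0 0 0 0;1.36 0 0 0 0 0;1.36 0 0 0 0 0",
)

```text
clock: 3.3
tcp_pos: [0.5869, -0.2103, 0.0879]
tcp_rot: [0.13, 1.562, -0.141]
ft_force: [-0.4, 0.6, 0.6]
finger_gap: 0.0003
```

Call:
jog_arm(
  moves="0 0.33 0 0 0 0;0 0.67 0 0 0 0;0 1 0 0 0 0;0 1.33 0 0 0 0;0 1.5 0 0 0 0;0 1.67 0 0 0 0;0 1.67 0 0 0 0",
)

```text
clock: 4.0
tcp_pos: [0.5956, -0.1599, 0.0875]
tcp_rot: [0.13, 1.562, -0.14]
ft_force: [0.2, -0.8, 0.1]
finger_gap: -0.0
```

Call:
jog_arm(
  moves="0.09 0.1 -0.06 0 0 0;0.18 0.33 -0.12 0 0 0;0.18 0.67 -0.12 0 0 0;0.18 0.9 -0.12 0 0 0;0.18 0.9 -0.12 0 0 0",
)

```text
clock: 4.5
tcp_pos: [0.5966, -0.1314, 0.0818]
tcp_rot: [0.129, 1.562, -0.138]
ft_force: [-0.3, 0.1, -0.4]
finger_gap: 0.0002
```

Run:
```python
from cell import vision
import cv2,numpy as np
a=vision.read_camera("top")["color"][195:315,285:445]; b=vision.read_camera("scene")["color"][155:275,220:380]
cv2.imwrite('pics/c4.png',np.vstack([cv2.resize(i,(400,300),interpolation=2) for i in(a,b)]))
```

```text
(no output)
```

View pics/c4.png

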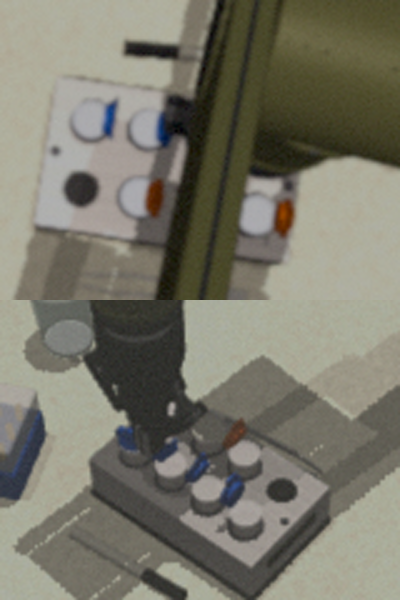

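Scene view: the fingers are past lid1, which is folded low at about (128,438). Lids 3 and 4 still stand at (197,467) and (232,490). Forces are negligible, so I'll continue.

Call:
jog_arm(
  moves="0 0.33 0 0 0 0;0 0.67 0 0 0 0;0 1 0 0 0 0;0 1.33 0 0 0 0;0 1.67 0 0 0 0;0 2 0 0 0 0;0 2 0 0 0 0",
)

```text
clock: 5.3
tcp_pos: [0.6074, -0.0711, 0.0816]
tcp_rot: [0.13, 1.562, -0.137]
ft_force: [0.1, 0.1, -0.0]
finger_gap: 0.0001
```

Call:
jog_arm(
  moves="0 0.33 0 0 0 0;0 0.67 0 0 0 0;0 1 0 0 0 0;0 1.33 0 0 0 0;0 1.67 0 0 0 0;0 2 0 0 0 0;0 2 0 0 0 0",
)

```text
clock: 6.0
tcp_pos: [0.6177, -0.01, 0.0813]
tcp_rot: [0.129, 1.562, -0.135]
ft_force: [-0.4, 0.5, -0.3]
finger_gap: -0.0001
```

Call:
jog_arm(
  moves="0 0.33 0 0 0 0;0 0.67 0 0 0 0;0 1 0 0 0 0;0 1.3 0 0 0 0;0 1.3 0 0 0 0;-2 2 0 0 0 0;-4 4 0 0 0 0;-4 7 0 0 0 0",
)

```text
clock: 6.8
tcp_pos: [0.6428, 0.1241, 0.1842]
tcp_rot: [0.132, 1.555, -0.138]
ft_force: [0.8, -0.3, 1.0]
finger_gap: 0.0003
```

Run:
```python
from cell import vision
import cv2,numpy as np
a=vision.read_camera("top")["color"][215:310,292:412]; b=vision.read_camera("scene")["color"][175:280,245:360]
cv2.imwrite('pics/c5.png',np.hstack([cv2.resize(i,(400,int(400*i.shape[0]/i.shape[1])),interpolation=2)[:316] if k==0 else cv2.resize(i,(400,365),interpolation=2)[:316] for k,i in enumerate((a,b))]))
```

```text
(no output)
```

View pics/c5.png

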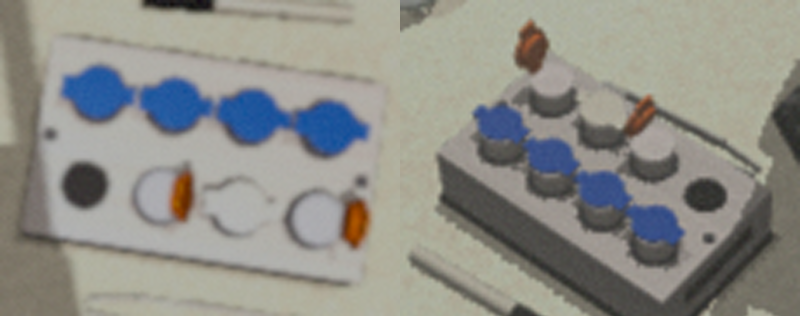

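The first pass folded all four blue lids: flat blue discs at about (97,93), (175,105), (252,115) and (330,127) in the left half. Both orange lids still stand. The tips ran at 81–82 mm, so lids may remain up to about 0.06 rad open. I'll do a second, slightly lower pass for margin.

Call:
jog_arm(
  moves="0 -10.8 -0.05 0 0 0;0 -10.8 -0.05 0 0 0;0 -10.8 -0.05 0 0 0;0 -10.8 -0.05 0 0 0;0 -10.8 -0.05 0 0 0;0 -10.8 -0.05 0 0 0;0 -10.8 -0.05 0 0 0;0 -10.8 -0.05 0 0 0",
)

```text
clock: 7.7
tcp_pos: [0.5877, -0.1921, 0.1821]
tcp_rot: [0.133, 1.554, -0.132]
ft_force: [0.3, -0.2, 0.5]
finger_gap: -0.0003
```

Run:
```python
from cell import telemetry
from scipy.spatial.transform import Rotation as Ro
import numpy as np
s=telemetry.read_state(); R=Ro.from_rotvec(s["tcp_rot"]).as_matrix(); p=s["tcp_pos"]
print(p,R.round(4)); print(R.T@(np.array([.5855,-.195,.0805])-p)/.03)
```

```text
[ 0.58769063 -0.19205231  0.18211472] [[ 1.220e-02  1.682e-01  9.857e-01]
 [-6.000e-04  9.858e-01 -1.682e-01]
 [-9.999e-01  1.500e-03  1.210e-02]]
[ 3.38606999 -0.11411266 -0.09659206]
```

Call:
jog_arm(
  moves="1.5 -0.1 -0.1 0 0 0;3 -0.1 -0.1 0 0 0;3.3 -0.1 -0.1 0 0 0;3.38 -0.1 -0.1 0 0 0;3.38 -0.1 -0.1 0 0 0;3.38 -0.1 -0.1 0 0 0",
)

```text
clock: 8.3
tcp_pos: [0.5874, -0.1946, 0.0829]
tcp_rot: [0.131, 1.551, -0.132]
ft_force: [-0.2, 0.0, -0.4]
finger_gap: 0.0
```

Call:
jog_arm(
  moves="0.09 0 -0.05 0 0 0;0.09 0 -0.05 0 0 0;0.09 0 -0.05 0 0 0",
)

```text
clock: 8.6
tcp_pos: [0.5863, -0.1945, 0.0811]
tcp_rot: [0.131, 1.549, -0.133]
ft_force: [0.5, 0.3, -0.5]
finger_gap: -0.0002
```

Call:
jog_arm(
  moves="0 0.33 0 0 0 0;0 0.67 0 0 0 0;0 1 0 0 0 0;0 1.33 0 0 0 0;0 1.67 0 0 0 0;0 2 0 0 0 0;0 2 0 0 0 0",
)

```text
clock: 9.3
tcp_pos: [0.5965, -0.1336, 0.081]
tcp_rot: [0.13, 1.549, -0.131]
ft_force: [0.9, -0.1, 0.1]
finger_gap: -0.0002
```

Call:
jog_arm(
  moves="0 -0.25 0 0 0 0;0.03 -0.25 0 0 0 0;0.04 -0.25 0 0 0 0;0.04 0 0 0 0 0;0.04 0.33 0 0 0 0;0.04 0.67 0 0 0 0;0.04 1 0 0 0 0;0.04 1 0 0 0 0",
)

```text
clock: 10.1
tcp_pos: [0.6017, -0.102, 0.0799]
tcp_rot: [0.129, 1.55, -0.129]
ft_force: [-0.5, 0.5, 0.2]
finger_gap: 0.0
```

Call:
jog_arm(
  moves="0 0.33 0 0 0 0;0 0.67 0 0 0 0;0 1 0 0 0 0;0 1.33 0 0 0 0;0 1.67 0 0 0 0;0 2 0 0 0 0;0 2 0 0 0 0",
)

```text
clock: 10.8
tcp_pos: [0.6117, -0.0412, 0.08]
tcp_rot: [0.128, 1.55, -0.127]
ft_force: [-0.7, 0.5, 0.4]
finger_gap: 0.0002
```

Call:
jog_arm(
  moves="0 0.33 0 0 0 0;0 0.67 0 0 0 0;0 1 0 0 0 0;0 1.33 0 0 0 0;0 1.67 0 0 0 0;0 2 0 0 0 0;0 2 0 0 0 0",
)

```text
clock: 11.5
tcp_pos: [0.6217, 0.0195, 0.08]
tcp_rot: [0.128, 1.55, -0.126]
ft_force: [-0.2, -0.5, -0.3]
finger_gap: 0.0
```

Call:
jog_arm(
  moves="-1.5 0.5 0 0 0 0;-3 1.5 0 0 0 0;-4 3 0 0 0 0;-4 5 0 0 0 0;-4 5 0 0 0 0;-4 5 0 0 0 0",
)

```text
clock: 12.1
tcp_pos: [0.6438, 0.1701, 0.2005]
tcp_rot: [0.125, 1.549, -0.123]
ft_force: [0.0, -0.5, -0.2]
finger_gap: 0.0001
```

Run:
```python
from cell import vision
import cv2,numpy as np,pickle
d=pickle.load(open('d0.pkl','rb'))
T=vision.read_camera("top");S=vision.read_camera("scene")
a=T["color"][190:330,285:425];b=S["color"][175:280,245:360]
cv2.imwrite('pics/c6.png',np.hstack([cv2.resize(a,(380,380),interpolation=2),cv2.resize(b,(416,380),interpolation=2)]))
# orange centroids, shift check before/after
for n,e in(("top",T),("scene",S)):
  for im in(d[n]["color"],e["color"]):
    h=cv2.cvtColor(im,cv2.COLOR_BGR2HSV); r=(slice(215,310),slice(292,412)) if n=="top" else (slice(170,260),slice(255,350))
    m=cv2.inRange(h[r],(3,150,60),(18,255,255)); k,_,st,c=cv2.connectedComponentsWithStats(m)
    print(n,[(st[i,4],c[i].round(1).tolist()) for i in range(1,k) if st[i,4]>8])
```

```text
top [(np.int32(57), [54.2, 58.4]), (np.int32(71), [106.3, 66.5])]
top [(np.int32(54), [54.2, 58.6]), (np.int32(69), [106.3, 66.6])]
scene []
scene []
```

View pics/c6.png

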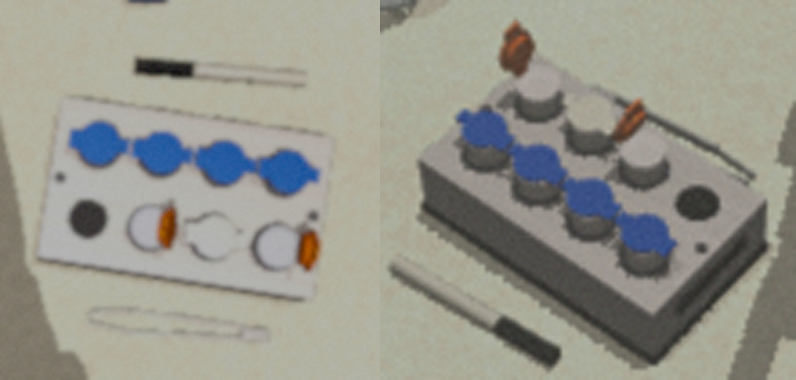

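All four blue lids lie flat, at (98,144), (162,153), (224,162) and (288,171) on the left. The orange lids, block, marker and forceps haven't moved. Handing in.

```bash
python3 -c "
from cell import robot; print(robot.job_done())"
```

```text
the job is handed in; nothing more can be done
None
```

I closed all four blue lids and handed the job in at about 12 s. With the fingers shut, I brushed along the row from lid1 to lid4, starting behind the hinges. The tips were at about 88 mm at first contact with lid1 and 81–82 mm for the rest. I then made a second pass at 80–81 mm to seat the lids.

- **Lids:** the last pictures from both cameras show the four blue lids flat. I did not measure their angles. The tip height on the second pass implies about 0.05 rad or less of opening, against the 0.1 rad limit.
- **Orange lids and block:** both orange lids still stand open, and their image positions moved less than 0.3 px from the start. The block is therefore also where it was, which the pictures confirm.
- **Other things on the bench:** the marker and forceps look unmoved. The last pictures were cropped, so I did not check the beaker, reagent, tip box, timer or centrifuge tube. The arm stayed well above or away from them.
- **Forces:** wrist force readings, taken at the end of each move, stayed at or below about 1.5 N per axis.
- **Failed or disagreed:**
  - One transit move at about 230 mm height overshot by about 100 mm. It touched nothing, and I corrected it.
  - The descents stopped 2–6 mm high, so I lowered the tips in further small steps.
  - An automatic check of the orange lids in the scene camera found no pixels, so there I relied on looking at the picture.

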